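# Swap two phones between their job mats and stack the parts cases on the freed mat

## Robot

A 6-joint arm with a two-finger parallel gripper is mounted at the origin on the work surface. World frame = base frame: x ahead of the robot, y to its left, z up, the work surface at z = 0. Lengths are in m, angles in rad, forces in N, time in s.
With the tool pointing down it reaches from about 0.375 to 0.9 m from the base axis. Payload 3.1 kg.
Tool frame: the origin (TCP) lies at the very end of the fingers, on their centre line; the grasp point (between the pads) lies 19 mm behind it; z points along the fingers, y is the line along which they close (so a half turn about z gives the same grasp; the last joint's range is limited). The gripper opens to 87 mm and grips with 3 to 60 N. Pads are 19 mm wide; open, the fingers measure 117 mm over their backs; the gripper's body (75 mm by 190 mm) begins 51 mm behind the grasp point.
Start: joints at [1.133, 0.527, 1.433, -0, 1.181, -0.178], TCP at [0.161, 0.604, 0.223] pointing down, gripper open.
Joint ranges: [-3.08, 3.08], [-0.75, 2.2], [0.22, 2.44], [-1.43, 4.57], [0, 2.65], [-2.85, 2.85]. Speed limits (rad/s): [2.79, 2.79, 3.14, 3.14, 3.14, 3.14].

## Interface

Orientations are given as a unit quaternion [x, y, z, w].
In Python, from rig import robot gives the robot as it stands. The module is installed in compiled form; this text tells all that it offers.
- The arm moves only by the tool play_rows, never from a script. Its argument "steps" is one flat list of numbers, 5 for each row, row after row: the opening, from -1 (shut) to 1 (fully open), then the shift along the tool's x, y, z as a fraction of full scale, then the turn about the tool's z as a fraction of full scale. In form: [claw, tx, ty, tz, twist, claw, tx, ty, tz, twist, ...]. A call has exactly 10 rows; each row shifts and turns the commanded pose from where the row before left it, along the tool's axes as they then stand; what a row does not reach is not made up. Full scale, the value 1, is 0.03 m for a shift and 0.1 rad for a turn. A row lasts 1/10 s, in which the tool goes at most 50 mm and 8.59 degrees, less where a joint would pass 70% of its speed; a pose out of reach is approached as far as the arm can. A call with a number of a shift or a turn outside -1 to 1 is refused whole. A call with a gripper value outside its range is refused whole. The fingers move at their own pace and stop on an object; "grip_force" is the grip in N (left out, the last holds). Time passes only in rows, so rows that do not move let the fingers close, or fill a call up. It gives the time, the measured TCP pose, the force, the opening and the grip force at its end, in the units of the state.
- robot.get_obs(): the state, without advancing time (a new reading comes with each control period).
- robot.camera(name): name is "scene" or "top"; returns a dict with "image" (384x512x3 uint8, red, green, blue), "mtx" (3x3 intrinsics, pixels), "D" ([k1, k2, p1, p2, k3] as OpenCV has them; the pictures are not rectified), "rvec" (rotation vector, rad) and "tvec" (3), from world to camera coordinates, as OpenCV has them. Camera axes: x right, y down, z forward; pixel columns grow to the right and rows downward; lengths in m; the calibration is good to about 2 mm. A picture is of the moment at which its call begins. There is no depth.
- robot.hand_in(): hands the job in; it is judged then, once.
The state is a dict: "time": time; "q": joint angles; "joint_velocities": joint speeds; "joint_torque": joint torques, N m; "position": TCP position; "tool_rot": TCP orientation; "ft_force": force on the tool from outside, world axes, zero at the start; "moment": the same for the moment, N m; "grip_width": finger opening in m; "grip_force": force on a finger pad.
Only numpy, scipy, OpenCV 4.12 (cv2) and the standard library are available. Lean on these libraries where they do the work, as an engineer would, in place of code of your own. Each camera call takes 0.05 s, during which the arm holds its last target. There are 200 camera calls.

## Task

The red and the yellow phone lie on each other's job mats: park one of them on the green mat while you swap them, so that the red phone ends on the red-bordered mat and the yellow phone on the yellow-bordered mat, each centred and square to its mat, laid down and not dropped. Then, with the green mat free again, stack the two parts cases on it, the large white case first, centred and lying along the mat, and the small black case centred on top of it, lying the same way. Leave the tweezers, the screwdriver and the solder spool where they are.

Things in the scene. Friction and masses are not known exactly. Their poses are not given: they have to be found in the camera images.
- red_phone: Phone in a red hard protective case, 126 x 62 x 11 mm with 2 mm rounded edges, lying screen down with its black square camera window (1 to 3 mm proud, near one end) upward; loose, about 180 g. Origin: centre of its underside; x along its length (126, camera end at +x), y across it (62, the side to grip), z up.
- yellow_phone: Phone in a yellow hard protective case, 126 x 62 x 11 mm with 2 mm rounded edges, lying screen down with its black square camera window (1 to 3 mm proud, near one end) upward; loose, about 180 g. Origin: centre of its underside; x along its length (126, camera end at +x), y across it (62, the side to grip), z up.
- red_mat: Job mat of the red phone: white field with a red border 14 mm broad, 150 x 100 x 4 mm. At the start the yellow phone lies on it. Fixed, lies flat on the bench; the loose things rest on its top face, 4 mm above the bench. Origin: centre of its underside; x along its length (150), y across it (100), z up.
- yellow_mat: Job mat of the yellow phone: white field with a yellow border 14 mm broad, 150 x 100 x 4 mm. At the start the red phone lies on it. Fixed, lies flat on the bench; the loose things rest on its top face, 4 mm above the bench. Origin: centre of its underside; x along its length (150), y across it (100), z up.
- park_mat: Parking mat: plain green, 150 x 100 x 4 mm, empty at the start. Fixed, lies flat on the bench; the loose things rest on its top face, 4 mm above the bench. Origin: centre of its underside; x along its length (150), y across it (100), z up.
- large_case: Large white parts case, 100 x 62 x 28 mm (length, width, height), about 150 g, on the bench. Loose closed box, straight sides. Origin: centre of its underside (the bottom face); x along its length, y across its width (the side to grip), z up.
- small_case: Small black parts case, 56 x 36 x 22 mm (length, width, height), about 50 g, on the bench. Loose closed box, straight sides. Origin: centre of its underside (the bottom face); x along its length, y across its width (the side to grip), z up.
- tweezers: Steel tweezers lying flat between two mats, about 113 x 13 x 8 mm; to be left alone. Origin: middle of the underside; x along them.
- screwdriver: Small screwdriver with an orange square handle lying flat between two mats, about 116 x 11 x 11 mm; to be left alone. Origin: on the underside near its middle, at the blade end of the handle; x along it.
- solder_spool: Grey metallic spool standing on end between the two cases, 38 mm across, 22 mm high; to be left alone. Origin: centre of its underside, z up.
Not all that is in view belongs to the job. Of the things like the yellow_mat, leave any that is blue or grey; of the rest the larger one is meant.

How it is judged:
On the way, in this order (a step that is already met when the one before it is completed fails the run):
1. one of the phones is laid on the green mat (within 35 mm of its centre) and let go (((horizontal distance between red_phone and park_mat below 0.035 m and z of red_phone in the frame of park_mat below 0.008 m and contact force between red_phone and the fingers below 0.05 N and linear speed of red_phone below 0.02 m/s) or (horizontal distance between yellow_phone and park_mat below 0.035 m and z of yellow_phone in the frame of park_mat below 0.008 m and contact force between yellow_phone and the fingers below 0.05 N and linear speed of yellow_phone below 0.02 m/s))), for 0.2 s.
2. both phones lie on the mats of their own colour (within 15 mm and 0.2 rad) and are let go (horizontal distance between red_phone and red_mat below 0.015 m and angle between the x axis of red_phone and the x axis of red_mat, either way round below 0.2 rad and z of red_phone in the frame of red_mat between 0 and 0.008 m and angle between each of red_phone, yellow_phone's own z axis and vertical below 0.1 rad and contact force between each of red_phone, yellow_phone and the fingers below 0.05 N and linear speed of each of red_phone, yellow_phone below 0.02 m/s and horizontal distance between yellow_phone and yellow_mat below 0.015 m and angle between the x axis of yellow_phone and the x axis of yellow_mat, either way round below 0.2 rad and z of yellow_phone in the frame of yellow_mat between 0 and 0.008 m), for 0.2 s.
3. the large case lies on the green mat (within 15 mm and 0.2 rad) and is let go (horizontal distance between large_case and park_mat below 0.015 m and angle between the x axis of large_case and the x axis of park_mat, either way round below 0.2 rad and z of large_case in the frame of park_mat between 0 and 0.008 m and angle between large_case's own z axis and vertical below 0.1 rad and contact force between large_case and the fingers below 0.05 N and linear speed of large_case below 0.02 m/s), for 0.2 s.
At the end, for the whole second after the job is handed in: Red phone on the red mat, yellow phone on the yellow mat, large case on the green mat: flat, centres within 15 mm, lengths within 0.2 rad, either way round. Small case on the large one: within 10 mm and 0.12 rad. All released and at rest (all of step 2 and all of step 3 and horizontal distance between small_case and large_case below 0.01 m and angle between the x axis of small_case and the x axis of large_case, either way round below 0.12 rad and z of small_case in the frame of large_case between 0.024 and 0.032 m and angle between small_case's own z axis and vertical below 0.1 rad and contact force between small_case and the fingers below 0.05 N and linear speed of small_case below 0.02 m/s); the robot touches nothing.
It fails at once if the red phone is dropped or thrown (moves faster than 0.7 m/s with no finger on it, a fall of about 25 mm) (linear speed of red_phone above 0.7 m/s and contact force between red_phone and the fingers below 0.05 N).
It fails at once if the yellow phone is dropped or thrown (moves faster than 0.7 m/s with no finger on it, a fall of about 25 mm) (linear speed of yellow_phone above 0.7 m/s and contact force between yellow_phone and the fingers below 0.05 N).
It fails at once if the tweezers is shifted by more than 30 mm (distance of tweezers from where it was at the start of the episode above 0.03 m).
It fails at once if the screwdriver is shifted by more than 30 mm (distance of screwdriver from where it was at the start of the episode above 0.03 m).
It fails at once if the solder spool is shifted by more than 30 mm (distance of solder_spool from where it was at the start of the episode above 0.03 m).
It also fails if it takes over 128 s, if anything falls off the work surface, if the arm or the gripper's body presses on something with over 40 N, if the wrist force passes 120 N, or if a joint passes its speed limit or range.

## Working session

There is one attempt and no reset: what is moved stays moved. The work goes in short steps, Python scripts to look and compute and a tool call to move; the robot and the scene stay as the last step left them, time stands still between calls to the robot, and variables do not carry over. Pictures are saved under pics/ and viewed, at most 14 in all, crops included, and the job is handed in when it is done.

Besides the shell and the picture viewer there is one more tool, called after ">>>" as name(argument=value, ...), one argument or row to a line, values as JSON. play_rows: Moves the arm, as the interface text tells. Shift numbers are shares of 0.03 m and turn numbers shares of 0.1 rad, none past 1 either way. Its arguments: {"type":"object","properties":{"steps":{"type":"array"},"grip_force":{"type":"number"}},"required":["steps"]}

```bash
mkdir -p pics
cat > h.py <<'E'
import numpy as np, cv2
from rig import robot
def snap(n,f):
    c=robot.camera(n); cv2.imwrite(f,cv2.cvtColor(c["image"],cv2.COLOR_RGB2BGR)); np.savez(f+'.npz',**{k:np.array(v) for k,v in c.items()}); return c
def px2w(c,pts,z):
    K=np.array(c["mtx"],float);D=np.array(c["D"],float)
    u=cv2.undistortPoints(np.array(pts,float).reshape(-1,1,2),K,D).reshape(-1,2)
    R,_=cv2.Rodrigues(np.array(c["rvec"],float)); t=np.array(c["tvec"],float).reshape(3)
    C=-R.T@t; d=np.c_[u,np.ones(len(u))]@R
    return C+d*((z-C[2])/d[:,2])[:,None]
E
python3 - <<'E'
from h import *
for n in("top","scene"):
    c=snap(n,f'pics/{n}0.png')
    im=cv2.imread(f'pics/{n}0.png'); cv2.imwrite(f'pics/{n}0b.png',cv2.resize(im,(800,600),interpolation=cv2.INTER_CUBIC))
    R,_=cv2.Rodrigues(np.array(c["rvec"],float));print(n,-R.T@np.array(c["tvec"]).reshape(3),c["mtx"])
o=robot.get_obs();print(o)
E
```

```text
top [0.39249174 0.15102399 0.98724272] [[389.77456602   0.         254.15909542]
 [  0.         389.77456602 191.7404152 ]
 [  0.           0.           1.        ]]
scene [ 1.20163904 -0.32325576  0.64811813] [[391.74428348   0.         257.68463043]
 [  0.         391.74428348 191.21248361]
 [  0.           0.           1.        ]]
{'time': 0.1, 'q': array([ 1.13250923e+00,  5.28362571e-01,  1.43374887e+00,  6.68879405e-06,
        1.18135724e+00, -1.78475796e-01]), 'joint_velocities': array([-6.44237056e-05, -1.19654968e-03, -2.45888935e-03, -1.77998938e-03,
        1.17885095e-03, -1.46126522e-04]), 'joint_torque': array([-5.65749542e-04, -4.40984344e+01, -1.77150285e+01,  6.34594518e-02,
        5.34219830e-02, -4.61208356e-05]), 'position': array([0.16024397, 0.60345469, 0.22168404]), 'tool_rot': array([ 1.29541791e-01,  9.91573519e-01, -8.92826578e-04, -2.87650270e-04]), 'ft_force': array([ 0.83739088,  0.08679396, -0.34637024]), 'moment': array([ 0.03296318, -0.01747665, -0.00866594]), 'grip_force': 0.0, 'grip_width': 0.08710426448019433}
```

View pics/top0b.png

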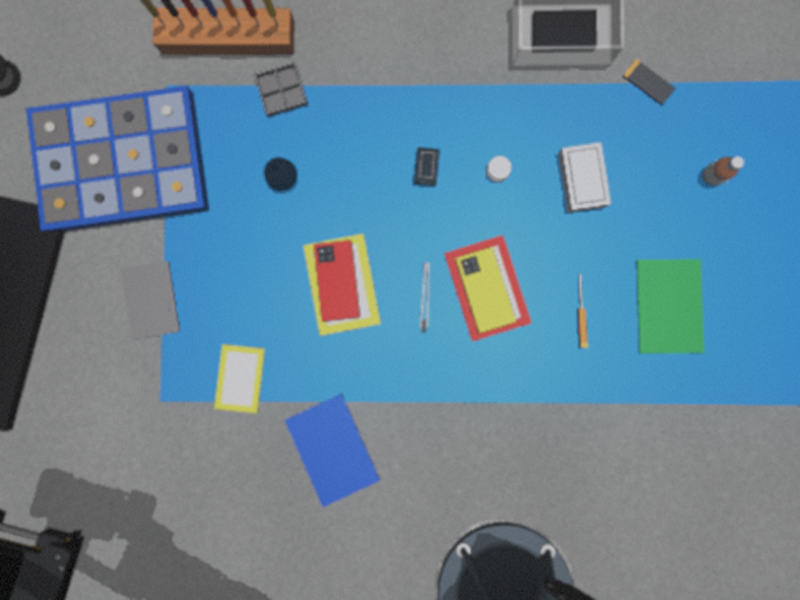

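View pics/scene0b.png

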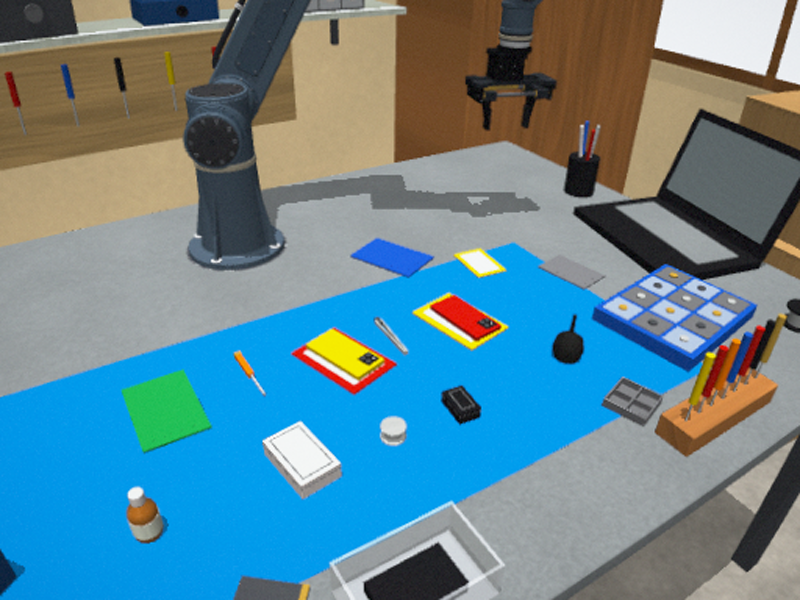

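The top view shows, in 800x600 pixels: the yellow mat with the red phone at about (341,284), the red mat with the yellow phone at (487,288), the green mat at (670,306), the large case at (586,177), the small case at (427,167) and the spool at (499,168). The decoys are the small yellow mat at (240,378), the blue mat and the grey mat. Next I'll fit rectangles.

```bash
cat >> h.py <<'E'
S=512/800
def fit(c,mask,seed,z):
    "largest blob near seed (800-px coords); rectangle in world"
    n,l,st,ce=cv2.connectedComponentsWithStats(mask.astype(np.uint8),connectivity=8)
    k=1+np.argmin([np.hypot(*(ce[i]-np.array(seed)*S))+(1e3 if st[i,4]<60 else 0) for i in range(1,n)])
    cs,_=cv2.findContours((l==k).astype(np.uint8),cv2.RETR_EXTERNAL,cv2.CHAIN_APPROX_NONE)
    p=np.vstack(cs).reshape(-1,2)
    w=px2w(c,p,z)[:,:2].astype(np.float32)
    (x,y),(a,b),an=cv2.minAreaRect(w*1000)
    if a<b: a,b,an=b,a,an+90
    an=(an+90)%180-90
    return np.round([x,y,an,a,b],1)
def masks(c):
    h=cv2.cvtColor(c["image"],cv2.COLOR_RGB2HSV).astype(int);H,s,v=h[...,0],h[...,1],h[...,2]
    return dict(red=((H<8)|(H>172))&(s>130)&(v>90),yel=(H>20)&(H<36)&(s>110)&(v>90),grn=(H>45)&(H<80)&(s>100),wht=(s<60)&(v>150),blk=(v<95))
def allfit(c):
    m=masks(c)
    for n,k,sd,z in [("ymat","yel",(341,284),.004),("rphone","red",(338,280),.013),("rmat","red",(487,288),.004),("yphone","yel",(488,290),.013),("gmat","grn",(670,306),.004),("large","wht",(586,176),.028),("small","blk",(427,167),.022),("spool","wht",(499,168),.022)]:
        print(n,fit(c,m[k],sd,z))
E
python3 - <<'E'
from h import *
c=dict(np.load('pics/top0.png.npz'));allfit(c)
im=cv2.cvtColor(c["image"],cv2.COLOR_RGB2BGR)
cr=im[70:235,180:462];cv2.imwrite('pics/crop0.png',cv2.resize(cr,(799,467),interpolation=cv2.INTER_CUBIC))
E
```

```text
ymat [478.2 259.1  11.2 144.9  95. ]
rphone [483.8 266.8   6.4 122.1  58.5]
rmat [472.6  23.4  17.4 144.5  95.3]
yphone [468.6  28.4  17.4 124.8  60.1]
gmat [ 443.8 -265.8    0.6  147.1   98.5]
large [ 648.5 -130.3    8.1   99.3   61.2]
small [666.  122.2  -6.2  57.3  32.7]
spool [ 6.64e+02  6.10e+00 -3.00e-01  3.54e+01  3.49e+01]
```

View pics/crop0.png

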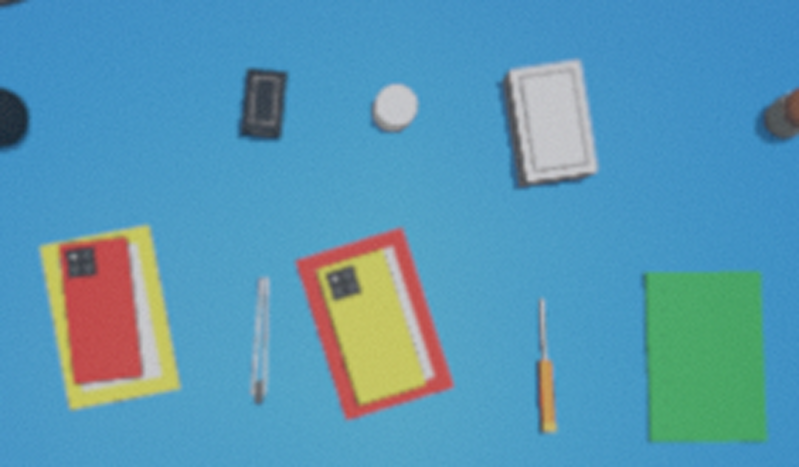

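The crop shows yaw angles that match the fits, and the fitted sizes agree to about one pixel. I'll park the yellow phone first.

```bash
cat >> h.py <<'E'
from scipy.spatial.transform import Rotation as Ro
def goal(x,y,z,ang):
    "mm, object x-axis angle deg; tool x is set to ang+180. prints units: twist, tz, then tx,ty in final frame"
    o=robot.get_obs(); p=o["position"]*1000; M=Ro.from_quat(o["tool_rot"]).as_matrix()
    yaw=np.degrees(np.arctan2(M[1,0],M[0,0])); t=ang+180
    dw=(t-yaw+180)%360-180
    a=np.radians(t); d=np.array([x,y,z])-p
    print("pos",p.round(1),"yaw-180 %.2f"%((yaw%360)-180),"tz.z %.4f"%M[2,2],"width",round(o["grip_width"]*1000,1),"t",o["time"])
    print("twist %.2f  tz %.2f  tx %.2f ty %.2f"%(-np.radians(dw)/.1,-d[2]/30,(d[0]*np.cos(a)+d[1]*np.sin(a))/30,(d[0]*np.sin(a)-d[1]*np.cos(a))/30))
E
python3 -c "
from h import *
goal(468.6,28.4,80,17.4)"
```

```text
pos [160.2 603.5 221.7] yaw-180 -14.89 tz.z -1.0000 width 87.1 t 0.1
twist -5.64  tz 4.72  tx -4.08 ty -21.37
```

>>> play_rows(
  steps=[1,0,0,0.47,-0.56,1,0,0,0.47,-0.56,1,0,0,0.47,-0.56,1,0,0,0.47,-0.56,1,0,0,0.47,-0.56,1,0,0,0.47,-0.56,1,0,0,0.47,-0.56,1,0,0,0.47,-0.56,1,0,0,0.47,-0.56,1,0,0,0.47,-0.56],
  grip_force=15,
)

```text
time: 1.1
position: [0.1603, 0.6036, 0.0805]
tool_rot: [-0.151, 0.989, -0.0, -0.0]
ft_force: [0.0, 0.2, -0.2]
grip_width: 0.087
grip_force: 0.0
```

>>> play_rows(
  steps=[1,-0.2,-1,0,0,1,-0.2,-1,0,0,1,-0.2,-1,0,0,1,-0.2,-1,0,0,1,-0.2,-1,0,0,1,-0.2,-1,0,0,1,-0.2,-1,0,0,1,-0.2,-1,0,0,1,-0.2,-1,0,0,1,-0.2,-1,0,0],
)

```text
time: 2.1
position: [0.307, 0.3341, 0.0814]
tool_rot: [-0.15, 0.989, -0.0, -0.0]
ft_force: [0.0, -0.3, 0.1]
grip_width: 0.0869
grip_force: 0.0
```

>>> play_rows(
  steps=[1,-0.2,-1,0,0,1,-0.2,-1,0,0,1,-0.2,-1,0,0,1,-0.2,-1,0,0,1,-0.2,-1,0,0,1,-0.2,-1,0,0,1,-0.2,-1,0,0,1,-0.2,-1,0,0,1,-0.2,-1,0,0,1,-0.2,-1,0,0],
)

```text
time: 3.1
position: [0.453, 0.0651, 0.0814]
tool_rot: [-0.149, 0.989, 0.0, -0.0]
ft_force: [-0.2, 0.6, -0.0]
grip_width: 0.087
grip_force: 0.0
```

```bash
python3 -c "
from h import *
goal(468.6,28.4,7,17.4)"
```

```text
pos [453.   65.1  81.4] yaw-180 17.18 tz.z -1.0000 width 87.0 t 3.1
twist -0.04  tz 2.48  tx -0.13 ty -1.32
```

>>> play_rows(
  steps=[1,-0.06,-0.66,0,-0.04,1,-0.06,-0.66,0,0,1,0,0,0.5,0,1,0,0,0.5,0,1,0,0,0.5,0,1,0,0,0.5,0,1,0,0,0.3,0,1,0,0,0.15,0,1,0,0,0,0,1,0,0,0,0],
)

```text
time: 4.1
position: [0.468, 0.0296, 0.0083]
tool_rot: [-0.152, 0.988, -0.0, 0.0]
ft_force: [-0.6, 1.0, -0.2]
grip_width: 0.087
grip_force: 0.0
```

>>> play_rows(
  steps=[-1,0,0,0,0,-1,0,0,0,0,-1,0,0,0,0,-1,0,0,0,0,-1,0,0,0,0,-1,0,0,0,0,-1,0,0,0,0,-1,0,0,0,0,-1,0,0,0,0,-1,0,0,0,0],
)

```text
time: 5.1
position: [0.4682, 0.0294, 0.0083]
tool_rot: [-0.152, 0.988, -0.0, 0.0]
ft_force: [0.8, -1.3, 5.9]
grip_width: 0.0618
grip_force: 15.0
```

```bash
python3 -c "
from h import *
goal(468.6,28.4,80,17.4)
c=snap('top','pics/t1.png');im=cv2.imread('pics/t1.png')[100:260,220:420];cv2.imwrite('pics/t1c.png',cv2.resize(im,None,fx=3,fy=3))"
```

```text
pos [468.2  29.4   8.3] yaw-180 17.44 tz.z -1.0000 width 61.8 t 5.1
twist 0.01  tz -2.39  tx -0.00 ty -0.04
```

View pics/t1c.png

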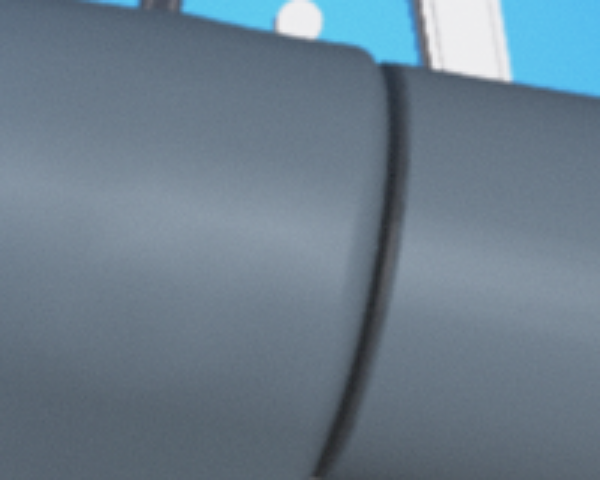

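The arm hides the phone in the top view, but the grip width of 61.8 mm confirms the grasp. I'll lift, turn and carry it to the green mat.

>>> play_rows(
  steps=[-1,0,0,-0.05,0,-1,0,0,-0.1,0,-1,0,0,-0.2,0.3,-1,0,0,-0.3,0.4,-1,0,0,-0.3,0.4,-1,0,0,-0.3,0.4,-1,0,0,-0.3,0.4,-1,0,0,-0.2,0.4,-1,0,0,-0.1,0.4,-1,0,0,0,0.24],
  grip_force=20,
)

```text
time: 6.15
position: [0.4677, 0.0297, 0.0641]
tool_rot: [-0.004, 1.0, -0.0, 0.0]
ft_force: [0.1, -0.4, -1.0]
grip_width: 0.0615
grip_force: 20.0
```

>>> play_rows(
  steps=[-1,0.04,-0.3,0,0,-1,0.06,-0.6,0,0,-1,0.1,-0.9,0,0,-1,0.1,-1,0,0,-1,0.1,-1,0,0,-1,0.1,-1,0,0,-1,0.1,-1,0,0,-1,0.1,-1,0,0,-1,0.1,-1,0,0,-1,0.06,-0.7,0,0],
)

```text
time: 7.15
position: [0.444, -0.2282, 0.0632]
tool_rot: [-0.004, 1.0, -0.0, -0.0]
ft_force: [1.0, 0.2, -0.5]
grip_width: 0.0613
grip_force: 20.0
```

>>> play_rows(
  steps=[-1,0.06,-0.5,0,0,-1,0,-0.5,0,0,-1,0,-0.33,0,0,-1,0,0,0,0,-1,0,0,0,0,-1,0,0,0,0,-1,0,0,0,0,-1,0,0,0,0,-1,0,0,0,0,-1,0,0,0,0],
)

```text
time: 8.15
position: [0.4433, -0.2654, 0.0636]
tool_rot: [-0.005, 1.0, 0.0, -0.0]
ft_force: [0.7, -0.1, -1.8]
grip_width: 0.062
grip_force: 20.0
```

```bash
python3 -c "
from h import *
goal(443.8,-265.8,8.3,0.6)"
```

```text
pos [ 443.3 -265.4   63.6] yaw-180 0.60 tz.z -1.0000 width 62.0 t 8.15
twist 0.00  tz 1.84  tx -0.02 ty -0.01
```

>>> play_rows(
  steps=[-1,0,0,0.3,0,-1,0,0,0.4,0,-1,0,0,0.4,0,-1,0,0,0.3,0,-1,0,0,0.2,0,-1,0,0,0.1,0,-1,0,0,0.07,0,-1,0,0,0.05,0,-1,0,0,0.02,0,-1,0,0,0,0],
)

```text
time: 9.15
position: [0.4434, -0.2657, 0.0086]
tool_rot: [-0.005, 1.0, -0.0, 0.0]
ft_force: [-0.7, 0.1, -0.6]
grip_width: 0.0615
grip_force: 20.0
```

>>> play_rows(
  steps=[1,0,0,0,0,1,0,0,0,0,1,0,0,0,0,1,0,0,0,0,1,0,0,0,0,1,0,0,-0.2,0,1,0,0,-0.5,0,1,0,0,-0.7,0,1,0,0,-0.7,0,1,0,0,-0.4,0],
)

```text
time: 10.15
position: [0.4437, -0.266, 0.0851]
tool_rot: [-0.005, 1.0, -0.001, 0.001]
ft_force: [-0.4, -0.7, -0.2]
grip_width: 0.087
grip_force: 0.0
```

```bash
python3 -c "
from h import *
goal(483.8,266.8,7,6.4)"
```

```text
pos [ 443.7 -266.    85.1] yaw-180 0.59 tz.z -1.0000 width 87.0 t 10.15
twist -1.01  tz 2.60  tx -3.31 ty 17.50
```

>>> play_rows(
  steps=[1,0,0,0,-0.5,1,0,0,0,-0.51,1,-0.19,0.97,0,0,1,-0.18,0.97,0,0,1,-0.18,0.97,0,0,1,-0.18,0.97,0,0,1,-0.19,0.97,0,0,1,-0.18,0.97,0,0,1,-0.18,0.97,0,0,1,-0.18,0.97,0,0],
)

```text
time: 11.15
position: [0.4608, -0.0282, 0.0835]
tool_rot: [-0.055, 0.998, 0.0, -0.0]
ft_force: [1.3, 0.0, 0.1]
grip_width: 0.087
grip_force: 0.0
```

>>> play_rows(
  steps=[1,-0.19,0.97,0,0,1,-0.18,0.97,0,0,1,-0.18,0.97,0,0,1,-0.18,0.97,0,0,1,-0.19,0.97,0,0,1,-0.19,0.97,0,0,1,-0.18,0.97,0,0,1,-0.18,0.97,0,0,1,-0.19,0.97,0,0,1,-0.18,0.97,0,0],
)

```text
time: 12.15
position: [0.4833, 0.2672, 0.0834]
tool_rot: [-0.056, 0.998, -0.0, -0.0]
ft_force: [0.2, -0.2, 0.1]
grip_width: 0.0869
grip_force: 0.0
```

```bash
python3 -c "
from h import *
goal(483.8,266.8,7,6.4)"
```

```text
pos [483.3 267.2  83.4] yaw-180 6.38 tz.z -1.0000 width 86.9 t 12.15
twist -0.00  tz 2.55  tx -0.02 ty -0.02
```

>>> play_rows(
  steps=[1,0,0,0.5,0,1,0,0,0.5,0,1,0,0,0.5,0,1,0,0,0.5,0,1,0,0,0.3,0,1,0,0,0.2,0,1,0,0,0,0,-1,0,0,0,0,-1,0,0,0,0,-1,0,0,0,0],
  grip_force=15,
)

```text
time: 13.15
position: [0.4839, 0.2661, 0.0089]
tool_rot: [-0.056, 0.998, 0.0, 0.001]
ft_force: [-0.1, 0.3, -0.1]
grip_width: 0.0704
grip_force: 0.0
```

>>> play_rows(
  steps=[-1,0,0,0,0,-1,0,0,0,0,-1,0,0,0,0,-1,0,0,0,0,-1,0,0,0,0,-1,0,0,0,0,-1,0,0,0,0,-1,0,0,0,0,-1,0,0,0,0,-1,0,0,0,0],
)

```text
time: 14.15
position: [0.4837, 0.2661, 0.0088]
tool_rot: [-0.056, 0.998, 0.0, 0.0]
ft_force: [-1.2, -0.7, 6.0]
grip_width: 0.0616
grip_force: 15.0
```

```bash
python3 -c "
from h import *
c=snap('top','pics/t2.png');m=masks(c)
print('yphone',fit(c,m['yel'],(670,306),.013));print('rmat',fit(c,m['red'],(487,288),.004));print('gmat',fit(c,m['grn'],(670,306),.004))
goal(472.6,23.4,65,17.4)"
```

```text
yphone [ 442.5 -264.2    0.7  123.6   61.7]
rmat [472.6  23.5  17.4 144.4  95.3]
gmat [ 443.7 -265.7    0.7  147.2   98.8]
pos [483.7 266.1   8.8] yaw-180 6.37 tz.z -1.0000 width 61.9 t 14.2
twist -1.93  tz -1.87  tx 2.77 ty -7.61
```

>>> play_rows(
  steps=[-1,0,0,-0.05,0,-1,0,0,-0.1,0,-1,0,0,-0.2,-0.2,-1,0,0,-0.3,-0.3,-1,0,0,-0.3,-0.3,-1,0,0,-0.3,-0.3,-1,0,0,-0.3,-0.3,-1,0,0,-0.2,-0.3,-1,0,0,-0.1,-0.23,-1,0,0,0,0],
  grip_force=20,
)

```text
time: 15.2
position: [0.4836, 0.266, 0.0643]
tool_rot: [-0.152, 0.988, 0.0, 0.0]
ft_force: [-0.2, 0.3, -2.0]
grip_width: 0.0615
grip_force: 20.0
```

>>> play_rows(
  steps=[-1,0.12,-0.3,0,0,-1,0.25,-0.7,0,0,-1,0.32,-0.9,0,0,-1,0.35,-0.95,0,0,-1,0.35,-0.95,0,0,-1,0.35,-0.95,0,0,-1,0.35,-0.95,0,0,-1,0.33,-0.9,0,0,-1,0.23,-0.7,0,0,-1,0.12,-0.3,0,0],
)

```text
time: 16.2
position: [0.4722, 0.0214, 0.0636]
tool_rot: [-0.15, 0.989, -0.0, -0.0]
ft_force: [0.1, -0.8, -2.5]
grip_width: 0.0618
grip_force: 20.0
```

>>> play_rows(
  steps=[-1,0,0,0,0,-1,0,0,0,0,-1,0,0,0.2,0,-1,0,0,0.3,0,-1,0,0,0.3,0,-1,0,0,0,0,-1,0,0,0,0,-1,0,0,0,0,-1,0,0,0,0,-1,0,0,0,0],
)

```text
time: 17.2
position: [0.4727, 0.0235, 0.0401]
tool_rot: [-0.151, 0.988, -0.0, 0.0]
ft_force: [-0.2, 0.2, -1.4]
grip_width: 0.0612
grip_force: 20.0
```

```bash
python3 -c "
from h import *
goal(472.6,23.4,8.8,17.4)"
```

```text
pos [472.7  23.5  40.1] yaw-180 17.43 tz.z -1.0000 width 61.2 t 17.2
twist 0.00  tz 1.04  tx 0.00 ty -0.00
```

>>> play_rows(
  steps=[-1,0,0,0.3,0,-1,0,0,0.3,0,-1,0,0,0.2,0,-1,0,0,0.1,0,-1,0,0,0.07,0,-1,0,0,0.05,0,-1,0,0,0.02,0,-1,0,0,0,0,-1,0,0,0,0,1,0,0,0,0],
)

```text
time: 18.2
position: [0.4727, 0.0235, 0.0089]
tool_rot: [-0.152, 0.988, -0.0, 0.0]
ft_force: [-0.4, 0.5, 0.1]
grip_width: 0.0651
grip_force: 0.0
```

>>> play_rows(
  steps=[1,0,0,0,0,1,0,0,0,0,1,0,0,0,0,1,0,0,0,0,1,0,0,-0.2,0,1,0,0,-0.5,0,1,0,0,-0.7,0,1,0,0,-0.7,0,1,0,0,-0.4,0,1,0,0,0,0],
)

```text
time: 19.2
position: [0.4736, 0.0234, 0.0855]
tool_rot: [-0.152, 0.988, -0.001, 0.002]
ft_force: [-0.2, -0.6, 0.8]
grip_width: 0.0872
grip_force: 0.0
```

```bash
python3 -c "
from h import *
goal(442.8,-265,8.8,0.7)"
```

```text
pos [473.6  23.4  85.5] yaw-180 17.44 tz.z -1.0000 width 87.2 t 19.2
twist 2.92  tz 2.56  tx 1.15 ty -9.60
```

>>> play_rows(
  steps=[1,0,0,0,0.97,1,0,0,0,0.97,1,0,0,0,0.98,1,0.11,-0.96,0,0,1,0.11,-0.96,0,0,1,0.11,-0.96,0,0,1,0.11,-0.96,0,0,1,0.11,-0.96,0,0,1,0.11,-0.96,0,0,1,0.11,-0.96,0,0],
)

```text
time: 20.2
position: [0.4511, -0.1792, 0.083]
tool_rot: [-0.006, 1.0, 0.0, -0.001]
ft_force: [0.1, 0.3, 0.8]
grip_width: 0.087
grip_force: 0.0
```

>>> play_rows(
  steps=[1,0.11,-0.96,0,0,1,0.11,-0.96,0,0,1,0.11,-0.96,0,0,1,0,0,0.5,0,1,0,0,0.5,0,1,0,0,0.5,0,1,0,0,0.3,0,1,0,0,0,0,1,0,0,0,0,1,0,0,0,0],
)

```text
time: 21.2
position: [0.4433, -0.265, 0.0301]
tool_rot: [-0.006, 1.0, -0.0, 0.0]
ft_force: [0.7, 0.1, -0.4]
grip_width: 0.0868
grip_force: 0.0
```

```bash
python3 -c "
from h import *
goal(442.8,-265,8.6,0.7)
c=snap('top','pics/t3.png');m=masks(c)
print('yphone',fit(c,m['yel'],(670,306),.013));print('rphone',fit(c,m['red'],(487,288),.013));print('ymat',fit(c,m['yel'],(341,284),.004))
cv2.imwrite('pics/t3b.png',cv2.imread('pics/t3.png')[60:260])"
```

```text
pos [ 443.3 -265.    30.1] yaw-180 0.71 tz.z -1.0000 width 86.8 t 21.2
twist 0.00  tz 0.72  tx 0.02 ty 0.00
yphone [ 449.4 -279.3   -1.4   40.2   31.4]
rphone [471.6  24.4  17.4 143.8  94.7]
ymat [478.1 259.3  10.9 144.9  94.4]
```

View pics/t3b.png

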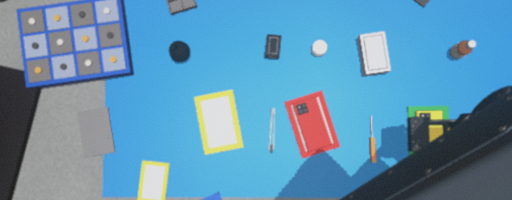

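The picture shows the red phone centred on the red mat at (313,124), with even white strips on both sides. The yellow mat at (218,122) is empty. Now I'll grip the yellow phone.

>>> play_rows(
  steps=[1,0,0,0.4,0,1,0,0,0.31,0,1,0,0,0,0,-1,0,0,0,0,-1,0,0,0,0,-1,0,0,0,0,-1,0,0,0,0,-1,0,0,0,0,-1,0,0,0,0,-1,0,0,0,0],
  grip_force=15,
)

```text
time: 22.25
position: [0.4432, -0.265, 0.0086]
tool_rot: [-0.006, 1.0, -0.0, 0.0]
ft_force: [-0.1, 0.8, 2.1]
grip_width: 0.0616
grip_force: 15.0
```

>>> play_rows(
  steps=[-1,0,0,0,0,-1,0,0,0,0,-1,0,0,0,0,-1,0,0,-0.05,0,-1,0,0,-0.1,0,-1,0,0,-0.3,0,-1,0,0,-0.4,0,-1,0,0,-0.5,0,-1,0,0,-0.4,0,-1,0,0,-0.1,0],
  grip_force=20,
)

```text
time: 23.25
position: [0.4438, -0.2655, 0.0658]
tool_rot: [-0.006, 1.0, -0.001, 0.001]
ft_force: [0.3, -0.1, -0.3]
grip_width: 0.0615
grip_force: 20.0
```

```bash
python3 -c "
from h import *
goal(478.2,259.2,8.8,11)"
```

```text
pos [ 443.8 -265.5   65.8] yaw-180 0.71 tz.z -1.0000 width 61.5 t 23.25
twist -1.80  tz 1.90  tx -4.46 ty 16.95
```

>>> play_rows(
  steps=[-1,0,0,0,-0.45,-1,0,0,0,-0.45,-1,0,0,0,-0.45,-1,0,0,0,-0.45,-1,-0.08,0.3,0,0,-1,-0.16,0.6,0,0,-1,-0.24,0.9,0,0,-1,-0.25,0.95,0,0,-1,-0.25,0.95,0,0,-1,-0.25,0.95,0,0],
)

```text
time: 24.25
position: [0.4517, -0.118, 0.0639]
tool_rot: [-0.096, 0.995, 0.001, -0.001]
ft_force: [-0.2, -0.4, -1.1]
grip_width: 0.0618
grip_force: 20.0
```

>>> play_rows(
  steps=[-1,-0.25,0.95,0,0,-1,-0.25,0.95,0,0,-1,-0.25,0.95,0,0,-1,-0.25,0.95,0,0,-1,-0.25,0.95,0,0,-1,-0.25,0.95,0,0,-1,-0.25,0.95,0,0,-1,-0.25,0.95,0,0,-1,-0.25,0.95,0,0,-1,-0.25,0.95,0,0],
)

```text
time: 25.25
position: [0.4699, 0.1756, 0.0638]
tool_rot: [-0.096, 0.995, 0.0, -0.001]
ft_force: [0.8, -0.0, -1.0]
grip_width: 0.0616
grip_force: 20.0
```

>>> play_rows(
  steps=[-1,-0.25,0.95,0,0,-1,-0.2,0.8,0,0,-1,-0.16,0.6,0,0,-1,-0.12,0.45,0,0,-1,0,0,0.2,0,-1,0,0,0.3,0,-1,0,0,0.3,0,-1,0,0,0,0,-1,0,0,0,0,-1,0,0,0,0],
)

```text
time: 26.25
position: [0.4774, 0.2593, 0.0398]
tool_rot: [-0.095, 0.995, -0.0, -0.0]
ft_force: [0.0, -1.0, -1.4]
grip_width: 0.062
grip_force: 20.0
```

```bash
python3 -c "
from h import *
goal(478.2,259.2,8.8,11)"
```

```text
pos [477.4 259.3  39.8] yaw-180 10.95 tz.z -1.0000 width 62.0 t 26.25
twist -0.01  tz 1.03  tx -0.02 ty -0.01
```

>>> play_rows(
  steps=[-1,-0.02,-0.01,0.3,0,-1,0,0,0.3,0,-1,0,0,0.2,0,-1,0,0,0.1,0,-1,0,0,0.06,0,-1,0,0,0.04,0,-1,0,0,0.03,0,-1,0,0,0,0,-1,0,0,0,0,1,0,0,0,0],
)

```text
time: 27.25
position: [0.4781, 0.2598, 0.0092]
tool_rot: [-0.096, 0.995, 0.0, 0.0]
ft_force: [-0.9, 0.5, 0.1]
grip_width: 0.0652
grip_force: 0.0
```

>>> play_rows(
  steps=[1,0,0,0,0,1,0,0,0,0,1,0,0,0,0,1,0,0,0,0,1,0,0,-0.2,0,1,0,0,-0.5,0,1,0,0,-0.7,0,1,0,0,-0.7,0,1,0,0,-0.4,0,1,0,0,0,0],
)

```text
time: 28.25
position: [0.4791, 0.2601, 0.0858]
tool_rot: [-0.096, 0.995, 0.0, 0.002]
ft_force: [-0.1, 0.3, 0.3]
grip_width: 0.087
grip_force: 0.0
```

```bash
python3 -c "
from h import *
goal(648.5,-130.3,20,8.1)"
```

```text
pos [479.1 260.1  85.8] yaw-180 11.02 tz.z -1.0000 width 87.0 t 28.25
twist 0.51  tz 2.19  tx -3.76 ty -13.68
```

>>> play_rows(
  steps=[1,0,0,0,0.51,1,-0.27,-0.97,0,0,1,-0.27,-0.98,0,0,1,-0.27,-0.98,0,0,1,-0.27,-0.98,0,0,1,-0.27,-0.98,0,0,1,-0.27,-0.98,0,0,1,-0.27,-0.98,0,0,1,-0.27,-0.98,0,0,1,-0.27,-0.98,0,0],
)

```text
time: 29.25
position: [0.5868, 0.0071, 0.0828]
tool_rot: [-0.07, 0.998, 0.0, -0.001]
ft_force: [-0.1, 0.0, -1.3]
grip_width: 0.087
grip_force: 0.0
```

>>> play_rows(
  steps=[1,-0.27,-0.98,0,0,1,-0.27,-0.98,0,0,1,-0.27,-0.98,0,0,1,-0.27,-0.98,0,0,1,-0.25,-0.95,0,0,1,0,0,0,0,1,0,0,0,0,1,0,0,0.4,0,1,0,0,0.4,0,1,0,0,0,0],
)

```text
time: 30.25
position: [0.6448, -0.1288, 0.057]
tool_rot: [-0.071, 0.997, 0.001, -0.003]
ft_force: [-0.6, 0.9, -0.8]
grip_width: 0.0872
grip_force: 0.0
```

```bash
python3 -c "
from h import *
goal(648.5,-130.3,9,8.1)
c=snap('top','pics/t4.png');m=masks(c)
print('yphone',fit(c,m['yel'],(341,284),.013));print('gmat',fit(c,m['grn'],(670,306),.004));print('small',fit(c,m['blk'],(427,167),.022))
im=cv2.imread('pics/t4.png')[60:250,180:480];cv2.imwrite('pics/t4b.png',cv2.resize(im,None,fx=2.6,fy=2.6,interpolation=cv2.INTER_CUBIC))"
```

```text
pos [ 644.8 -128.8   57. ] yaw-180 8.16 tz.z -1.0000 width 87.2 t 30.25
twist 0.01  tz 1.60  tx -0.11 ty -0.07
yphone [477.1 258.1  11.  143.   93.1]
gmat [ 389.1 -275.3  -89.7   78.2   37.1]
small [654.6 357.3   0.   45.8  45.5]
```

View pics/t4b.png

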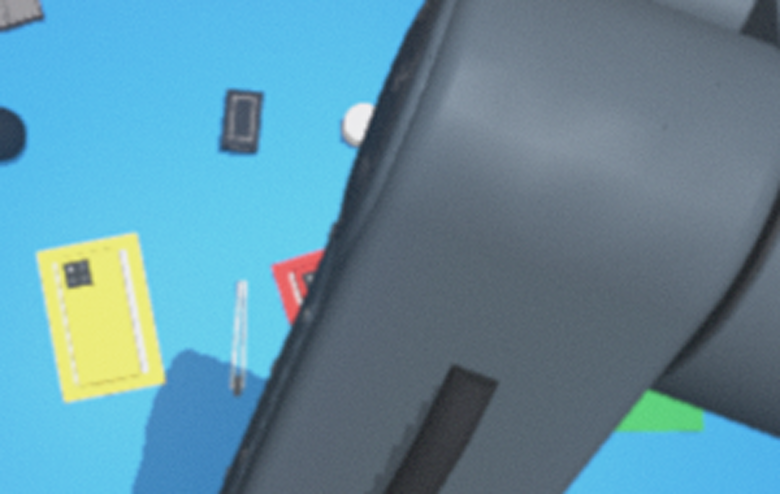

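The yellow phone is centred on its mat at (100,318) in the crop. Next I'll grip the large case.

>>> play_rows(
  steps=[1,-0.11,-0.07,0,0,1,0,0,0.3,0,1,0,0,0.4,0,1,0,0,0.4,0,1,0,0,0.3,0,1,0,0,0.2,0,1,0,0,0,0,-1,0,0,0,0,-1,0,0,0,0,-1,0,0,0,0],
  grip_force=15,
)

```text
time: 31.3
position: [0.6513, -0.1325, 0.0125]
tool_rot: [-0.071, 0.998, -0.0, 0.001]
ft_force: [-0.8, 0.4, 0.2]
grip_width: 0.0707
grip_force: 0.0
```

>>> play_rows(
  steps=[-1,0,0,0,0,-1,0,0,0,0,-1,0,0,0,0,-1,0,0,0,0,-1,0,0,0,0,-1,0,0,0,0,-1,0,0,0,0,-1,0,0,0,0,-1,0,0,0,0,-1,0,0,0,0],
  grip_force=15,
)

```text
time: 32.3
position: [0.6511, -0.1323, 0.0124]
tool_rot: [-0.071, 0.998, -0.0, 0.0]
ft_force: [-0.0, 1.6, 5.6]
grip_width: 0.0618
grip_force: 15.0
```

```bash
python3 -c "
from h import *
goal(443.8,-265.7,60,0.6)"
```

```text
pos [ 651.1 -132.3   12.4] yaw-180 8.09 tz.z -1.0000 width 61.8 t 32.3
twist 1.31  tz -1.59  tx 6.95 ty -4.38
```

>>> play_rows(
  steps=[-1,0,0,-0.05,0,-1,0,0,-0.1,0,-1,0,0,-0.2,0.1,-1,0,0,-0.3,0.2,-1,0,0,-0.3,0.3,-1,0,0,-0.3,0.3,-1,0,0,-0.2,0.3,-1,0,0,-0.1,0.11,-1,0,0,0,0,-1,0,0,0,0],
  grip_force=20,
)

```text
time: 33.3
position: [0.6506, -0.1323, 0.0583]
tool_rot: [-0.005, 1.0, 0.0, -0.0]
ft_force: [-1.2, -0.1, -3.1]
grip_width: 0.062
grip_force: 20.0
```

>>> play_rows(
  steps=[-1,0.3,-0.2,0,0,-1,0.6,-0.38,0,0,-1,0.9,-0.57,0,0,-1,0.9,-0.57,0,0,-1,0.9,-0.57,0,0,-1,0.9,-0.57,0,0,-1,0.9,-0.57,0,0,-1,0.7,-0.45,0,0,-1,0.5,-0.3,0,0,-1,0.25,-0.2,0,0],
)

```text
time: 34.3
position: [0.4445, -0.2663, 0.0583]
tool_rot: [-0.004, 1.0, 0.001, -0.001]
ft_force: [0.6, -0.8, -0.8]
grip_width: 0.0616
grip_force: 20.0
```

>>> play_rows(
  steps=[-1,0,0,0,0,-1,0,0,0,0,-1,0,0,0.2,0,-1,0,0,0.2,0,-1,0,0,0,0,-1,0,0,0,0,-1,0,0,0,0,-1,0,0,0,0,-1,0,0,0,0,-1,0,0,0,0],
)

```text
time: 35.3
position: [0.4467, -0.2659, 0.0466]
tool_rot: [-0.005, 1.0, -0.0, 0.0]
ft_force: [-1.0, -1.2, -1.3]
grip_width: 0.0621
grip_force: 20.0
```

```bash
python3 -c "
from h import *
goal(446.4,-265.7,16.4,0.6)"
```

```text
pos [ 446.7 -265.9   46.6] yaw-180 0.58 tz.z -1.0000 width 62.1 t 35.3
twist -0.00  tz 1.01  tx 0.01 ty 0.01
```

>>> play_rows(
  steps=[-1,0,0,0.3,0,-1,0,0,0.3,0,-1,0,0,0.2,0,-1,0,0,0.1,0,-1,0,0,0.05,0,-1,0,0,0.04,0,-1,0,0,0.02,0,-1,0,0,0,0,-1,0,0,0,0,1,0,0,0,0],
)

```text
time: 36.3
position: [0.447, -0.2661, 0.0164]
tool_rot: [-0.005, 1.0, -0.0, 0.0]
ft_force: [0.3, -0.5, -0.4]
grip_width: 0.0649
grip_force: 0.0
```

>>> play_rows(
  steps=[1,0,0,0,0,1,0,0,0,0,1,0,0,0,0,1,0,0,0,0,1,0,0,-0.2,0,1,0,0,-0.5,0,1,0,0,-0.7,0,1,0,0,-0.7,0,1,0,0,-0.3,0,1,0,0,0,0],
)

```text
time: 37.3
position: [0.4475, -0.2665, 0.0895]
tool_rot: [-0.005, 1.0, -0.001, 0.001]
ft_force: [0.0, -1.0, -0.7]
grip_width: 0.0872
grip_force: 0.0
```

```bash
python3 -c "
from h import *
goal(666,122.2,80,-6.2)
c=dict(np.load('pics/top0.png.npz'))
im=cv2.cvtColor(c['image'],cv2.COLOR_RGB2BGR)[85:130,250:295];cv2.imwrite('pics/sm.png',cv2.resize(im,None,fx=12,fy=12,interpolation=cv2.INTER_CUBIC))"
```

```text
pos [ 447.5 -266.5   89.5] yaw-180 0.59 tz.z -1.0000 width 87.2 t 37.3
twist 1.18  tz 0.32  tx -5.84 ty 13.67
```

View pics/sm.png

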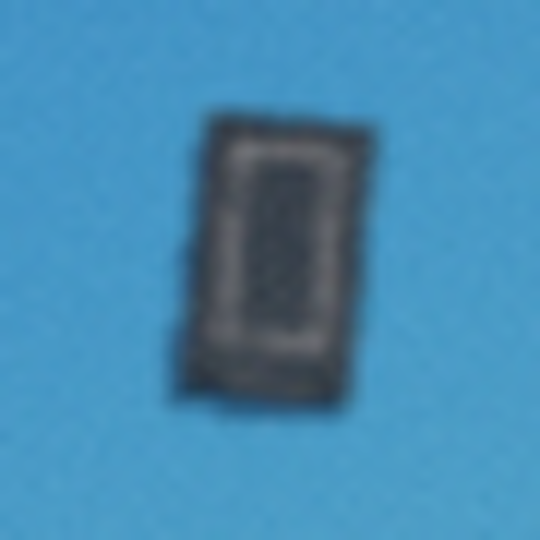

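The enlarged crop shows the small case's top frame with corners at about (238,148), (350,158), (322,348) and (212,335). The dark strip below it is the near side face.

```bash
python3 -c "
from h import *
c=dict(np.load('pics/top0.png.npz'))
p=np.array([(238,148),(350,158),(322,348),(212,335),(210,112),(378,128)])/12-.5+[250,85]
w=px2w(c,p,.022)*1000;print(w.round(1));print(w[:4].mean(0),[np.degrees(np.arctan2(*(w[a]-w[b])[[1,0]])) for a,b in((0,3),(1,2))])
c=snap('top','pics/t5.png');m=masks(c);print('large',fit(c,m['wht'],(670,306),.032),'small',fit(c,m['blk'],(427,167),.022))
w=w[:4].mean(0);goal(w[0],w[1],9,-7.5)
"
```

```text
[[690.3 130.2  22. ]
 [688.1 106.8  22. ]
 [647.9 112.7  22. ]
 [650.7 135.6  22. ]
 [698.  136.1  22. ]
 [694.4 101.   22. ]]
[669.2751953  121.33675383  22.        ] [np.float64(-7.786443267132565), np.float64(-8.306784895456511)]
large [ 403.6 -265.3  -84.8   60.2   16.9] small [669.5 121.3  -4.7  31.4  11.9]
pos [ 446.9 -266.    88.6] yaw-180 0.59 tz.z -1.0000 width 87.0 t 37.35
twist 1.41  tz 2.65  tx -5.66 ty 13.77
```

>>> play_rows(
  steps=[1,0,0,0,0.7,1,0,0,0,0.7,1,-0.4,0.98,0,0,1,-0.4,0.98,0,0,1,-0.4,0.98,0,0,1,-0.4,0.98,0,0,1,-0.4,0.98,0,0,1,-0.4,0.98,0,0,1,-0.4,0.98,0,0,1,-0.4,0.98,0,0],
)

```text
time: 38.35
position: [0.5719, -0.0436, 0.0867]
tool_rot: [0.065, 0.998, 0.0, -0.001]
ft_force: [0.3, -0.3, 1.2]
grip_width: 0.0872
grip_force: 0.0
```

>>> play_rows(
  steps=[1,-0.41,0.98,0,0,1,-0.41,0.98,0,0,1,-0.41,0.98,0,0,1,-0.41,0.98,0,0,1,-0.41,0.99,0,0,1,-0.41,1,0,0,1,0,0,0.4,0,1,0,0,0,0,1,0,0,0,0,1,0,0,0,0],
)

```text
time: 39.35
position: [0.6677, 0.12, 0.0756]
tool_rot: [0.065, 0.998, -0.0, -0.001]
ft_force: [0.2, -0.6, 0.4]
grip_width: 0.0872
grip_force: 0.0
```

```bash
python3 -c "
from h import *
goal(669.0,121.3,9,-7.3)
c=snap('top','pics/t6.png');m=masks(c);print('large',fit(c,m['wht'],(670,306),.032),'gmat',fit(c,m['grn'],(670,306),.004))
im=cv2.imread('pics/t6.png')[60:250,180:480];cv2.imwrite('pics/t6b.png',cv2.resize(im,None,fx=2.6,fy=2.6,interpolation=cv2.INTER_CUBIC))"
```

```text
pos [667.7 120.   75.6] yaw-180 -7.51 tz.z -1.0000 width 87.2 t 39.35
twist -0.04  tz 2.22  tx -0.04 ty 0.05
large [ 443.7 -263.8    0.5  102.    66. ] gmat [ 4.439e+02 -2.708e+02 -1.000e-01  1.474e+02  8.840e+01]
```

View pics/t6b.png

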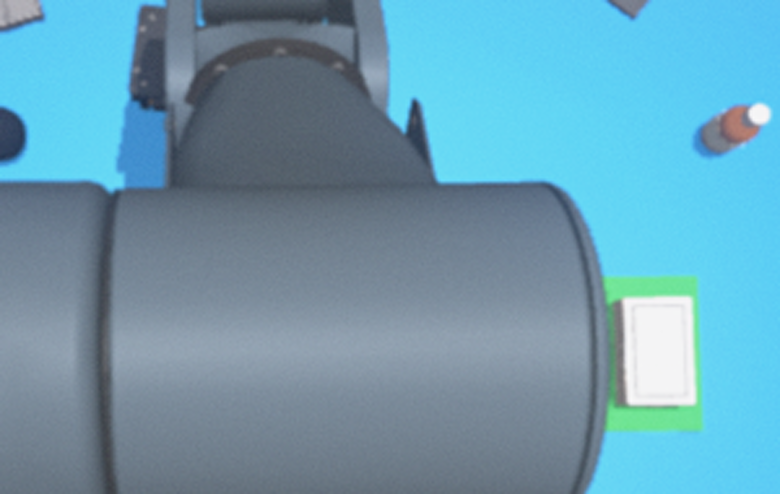

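The large case lies square and centred on the green mat at (657,350) in the crop. I'll grip the small case.

>>> play_rows(
  steps=[1,0,0.04,0.4,0,1,0,0,0.5,0,1,0,0,0.5,0,1,0,0,0.4,0,1,0,0,0.25,0,1,0,0,0.15,0,1,0,0,0,0,1,0,0,0,0,-1,0,0,0,0,-1,0,0,0,0],
  grip_force=12,
)

```text
time: 40.4
position: [0.6691, 0.1224, 0.0109]
tool_rot: [0.065, 0.998, 0.0, 0.001]
ft_force: [-0.4, 0.2, -0.1]
grip_width: 0.0782
grip_force: 0.0
```

>>> play_rows(
  steps=[-1,0,0,0,0,-1,0,0,0,0,-1,0,0,0,0,-1,0,0,0,0,-1,0,0,0,0,-1,0,0,0,0,-1,0,0,0,0,-1,0,0,0,0,-1,0,0,0,0,-1,0,0,0,0],
  grip_force=12,
)

```text
time: 41.4
position: [0.6686, 0.1224, 0.0101]
tool_rot: [0.065, 0.998, -0.0, -0.0]
ft_force: [-0.7, -0.4, -0.4]
grip_width: 0.036
grip_force: 11.9
```

```bash
python3 -c "
from h import *
goal(443.8,-265.9,80,0.55)
c=snap('scene','pics/s6.png');cv2.imwrite('pics/s6b.png',cv2.resize(cv2.imread('pics/s6.png')[180:330,180:380],None,fx=3.5,fy=3.5))"
```

```text
pos [668.6 122.4  10.1] yaw-180 -7.44 tz.z -1.0000 width 36.0 t 41.4
twist -1.39  tz -2.33  tx 7.62 ty -12.87
```

View pics/s6b.png

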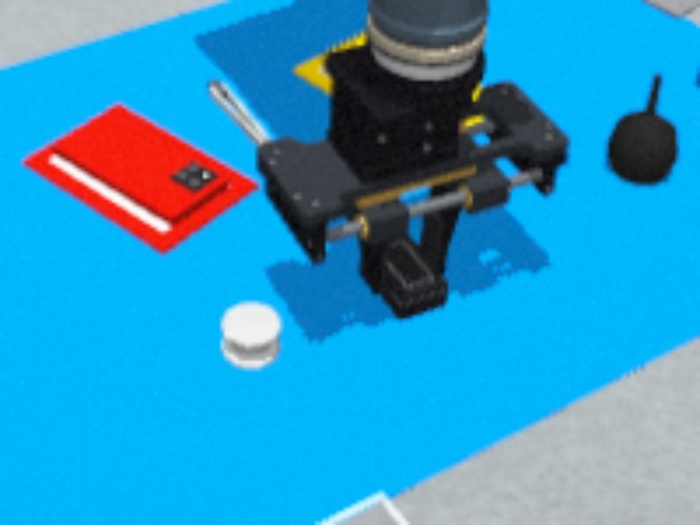

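The scene view shows the small case held between the fingers at (415,275) in the crop.

>>> play_rows(
  steps=[-1,0,0,-0.05,0,-1,0,0,-0.1,0,-1,0,0,-0.2,0,-1,0,0,-0.3,-0.2,-1,0,0,-0.35,-0.3,-1,0,0,-0.4,-0.3,-1,0,0,-0.4,-0.3,-1,0,0,-0.3,-0.2,-1,0,0,-0.15,-0.09,-1,0,0,-0.08,0],
)

```text
time: 42.45
position: [0.6689, 0.1224, 0.0809]
tool_rot: [-0.005, 1.0, -0.0, 0.0]
ft_force: [0.3, 1.1, -1.2]
grip_width: 0.0362
grip_force: 11.9
```

>>> play_rows(
  steps=[-1,0.18,-0.3,0,0,-1,0.36,-0.6,0,0,-1,0.53,-0.9,0,0,-1,0.56,-0.95,0,0,-1,0.56,-0.95,0,0,-1,0.56,-0.95,0,0,-1,0.56,-0.95,0,0,-1,0.56,-0.95,0,0,-1,0.56,-0.95,0,0,-1,0.56,-0.95,0,0],
)

```text
time: 43.45
position: [0.5195, -0.1337, 0.0796]
tool_rot: [-0.004, 1.0, 0.0, -0.001]
ft_force: [0.2, -1.0, -0.2]
grip_width: 0.0361
grip_force: 11.9
```

>>> play_rows(
  steps=[-1,0.56,-0.95,0,0,-1,0.56,-0.95,0,0,-1,0.56,-0.95,0,0,-1,0.42,-0.7,0,0,-1,0.3,-0.5,0,0,-1,0.22,-0.37,0,0,-1,0,0,0,0,-1,0,0,0,0,-1,0,0,0,0,-1,0,0,0,0],
)

```text
time: 44.45
position: [0.4442, -0.2649, 0.08]
tool_rot: [-0.005, 1.0, 0.0, -0.0]
ft_force: [1.1, -0.7, -0.6]
grip_width: 0.0362
grip_force: 11.9
```

```bash
python3 -c "
from h import *
goal(443.8,-265.9,42.3,0.55)"
```

```text
pos [ 444.2 -264.9   80. ] yaw-180 0.61 tz.z -1.0000 width 36.2 t 44.45
twist 0.01  tz 1.26  tx 0.01 ty -0.03
```

>>> play_rows(
  steps=[-1,0,-0.03,0.3,0,-1,0,0,0.35,0,-1,0,0,0.25,0,-1,0,0,0.15,0,-1,0,0,0.1,0,-1,0,0,0.06,0,-1,0,0,0.04,0,-1,0,0,0.02,0,-1,0,0,0,0,-1,0,0,0,0],
)

```text
time: 45.45
position: [0.444, -0.2668, 0.0422]
tool_rot: [-0.005, 1.0, -0.0, 0.0]
ft_force: [1.0, 0.2, -1.1]
grip_width: 0.0358
grip_force: 11.9
```

>>> play_rows(
  steps=[1,0,0,0,0,1,0,0,0,0,1,0,0,0,0,1,0,0,0,0,1,0,0,-0.2,0,1,0,0,-0.5,0,1,0,0,-0.8,0,1,0,0,-0.8,0,1,0,0,-0.8,0,1,0,0,-0.3,0],
)

```text
time: 46.45
position: [0.4449, -0.2675, 0.1464]
tool_rot: [-0.005, 1.0, -0.002, 0.002]
ft_force: [1.0, -1.1, -0.7]
grip_width: 0.0865
grip_force: 0.0
```

>>> play_rows(
  steps=[1,0,0.5,0,0,1,0,1,0,0,1,0,1,0,0,1,0,1,0,0,1,0,1,0,0,1,0,1,0,0,1,0,1,0,0,1,0,1,0,0,1,0,0.5,0,0,1,0,0,0,0],
)

```text
time: 47.45
position: [0.4393, -0.0238, 0.1428]
tool_rot: [-0.006, 1.0, 0.001, -0.002]
ft_force: [-0.6, 0.1, -1.2]
grip_width: 0.0868
grip_force: 0.0
```

```bash
python3 -c "
from h import *
c=snap('top','pics/t7.png');m=masks(c);print('large',fit(c,m['wht'],(670,306),.032),'small',fit(c,m['blk'],(670,306),.054))
a=cv2.resize(cv2.imread('pics/t7.png')[60:250,160:480],(800,475),interpolation=cv2.INTER_CUBIC);cv2.imwrite('pics/t7b.png',a)
snap('scene','pics/s7.png');cv2.imwrite('pics/s7b.png',cv2.resize(cv2.imread('pics/s7.png'),(800,600)))"
```

```text
large [ 230.9 -378.4   89.1  122.5  119.7] small [288.1 -58.3 -89.3 725.  557. ]
```

View pics/t7b.png

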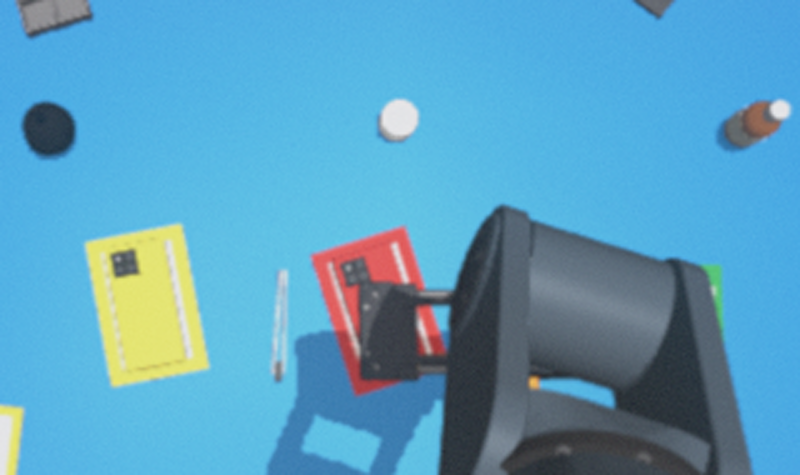

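View pics/s7b.png

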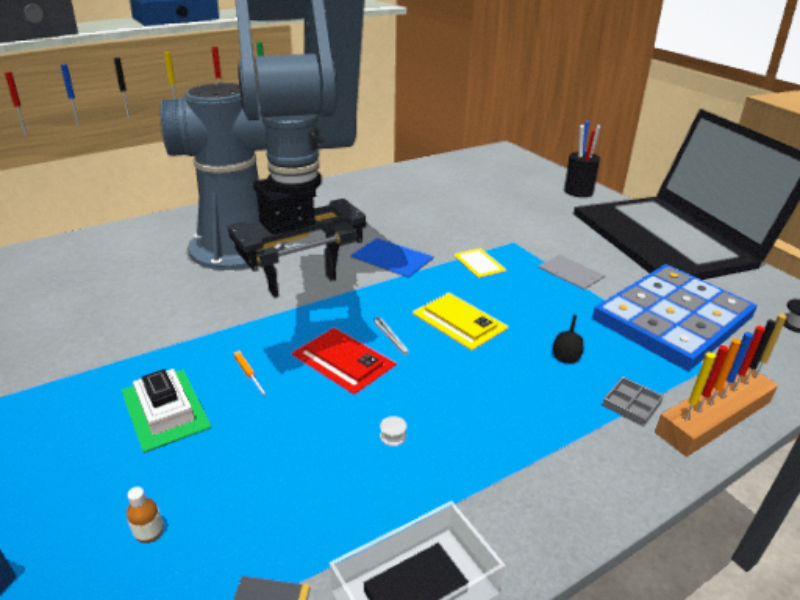

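The scene view shows the stack on the green mat at (165,402) and both phones on their own mats. I'll check the stack's centring closer up.

```bash
python3 -c "
from h import *
c=dict(np.load('pics/s7.png.npz'))
im=cv2.imread('pics/s7.png')
def box(x,y,z0,a,l,w,h):
    a=np.radians(a);R=np.array([[np.cos(a),-np.sin(a)],[np.sin(a),np.cos(a)]])
    q=np.array([(l,w),(l,-w),(-l,-w),(-l,w)])/2@R.T+[x,y]
    return np.c_[q,np.full(4,z0+h)]/1000
s=8;x0,y0=70,225
im=cv2.resize(im[y0:y0+70,x0:x0+75],None,fx=s,fy=s,interpolation=cv2.INTER_CUBIC)
for b in (box(443.8,-265.9,4,.6,100,62,28),box(443.8,-266.3,32,.6,56,36,22)):
    p=cv2.projectPoints(b,c['rvec'],c['tvec'],c['mtx'],c['D'])[0].reshape(-1,2)
    cv2.polylines(im,[(((p-[x0,y0])+.5)*s).astype(np.int32)],True,(0,0,255),1)
cv2.imwrite('pics/s7c.png',im)"
```

```text
(no output)
```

View pics/s7c.png

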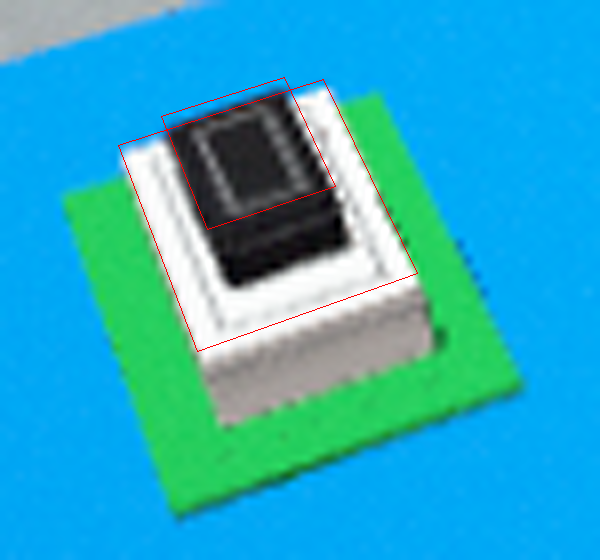

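In the enlarged view both outlines miss by the same roughly 1 px calibration offset, so the small case sits within about 2 mm of the large one's centre and lies square. I'm handing in.

```bash
python3 -c "
from h import *
print(robot.hand_in())"
```

```text
the job is handed in; nothing more can be done
None
```

I swapped the phones onto the mats of their own colours, stacked the large and small cases on the green mat, and handed the job in; the last pictures showed everything in place, but hand-in returned no verdict.

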